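# Casting flasks over their wax trees

## Robot

A 6-joint arm with a two-finger parallel gripper is mounted at the origin on the work surface. World frame = base frame: x ahead of the robot, y to its left, z up, the work surface at z = 0. Lengths are in m, angles in rad, forces in N, time in s.
With the tool pointing down it reaches from about 0.3 to 0.75 m from the base axis. Payload 8.5 kg.
Tool frame: the origin (TCP) lies midway between the tips of the shut fingers; the grasp point (between the pads) lies 19 mm behind it; z points along the fingers, y is the line along which they close (so a half turn about z gives the same grasp; the last joint's range is limited). The gripper opens to 88 mm and grips with 3 to 60 N. Pads are 18 mm wide; open, the fingers measure 123 mm over their backs; the gripper's body (75 mm by 187 mm) begins 45 mm behind the grasp point.
Start: joints at [1.016, 0.381, 1.297, -0, 1.464, -0.215], TCP at [0.183, 0.519, 0.239] pointing down, gripper open.
Joint ranges: [-3.11, 3.11], [-0.89, 2.33], [0.22, 2.48], [-1.42, 4.56], [0.17, 2.85], [-2.88, 2.88]. Speed limits (rad/s): [2.39, 2.39, 3.14, 3.14, 3.14, 3.14].

## Interface

Orientations are given as a unit quaternion [w, x, y, z].
In Python, from station import bot, get_image gives the robot as it stands.
- The arm moves only by the tool jog_arm, never from a script. Its argument "rows" is a list that holds one entry, the list of rows, each a list of 7 numbers: the shift along the world's x, y, z in units of 30 mm (1.0 is 30 mm), then the turn, a rotation vector about the world's x, y, z in units of 6 degrees (1.0 is 6 degrees), then the opening, from 0 (shut) to 1 (fully open). A call has exactly 5 rows; each row is the pose to reach, as a shift and turn from the pose commanded when the call began; what a row does not reach only later rows make up. A row lasts 1/12 s, in which the tool goes at most 41.7 mm and 7.16 degrees, less where a joint would pass 70% of its speed; a pose out of reach is approached as far as the arm can. A call with a gripper value outside its range is refused whole. The fingers move at their own pace and stop on an object; "newtons" is the grip in N (left out, the last holds). Time passes only in rows, so rows that repeat a pose let the fingers close, or fill a call up. It gives the time, the measured TCP pose, the force, the opening and the grip force at its end, in the units of the state.
- bot.state(): the state, without advancing time (a new reading comes with each control period).
- get_image(name): name is "side" or "top" or "wrist"; returns a dict with "pixels" (384x512x3 uint8, red, green, blue), "range_z" (384x512 float32, m along the optical axis (not along the pixel's ray), 0 where there is no reading), "vertical_fov" (degrees; the focal length in pixels is half the picture's height over the tangent of half this angle, whatever the lens; pixels are square), "cx", "cy" (the principal point, pixels), "distortion" ([k1, k2, p1, p2, k3] as OpenCV has them; the pictures are not rectified), "rvec" (rotation vector, rad) and "tvec" (3), from world to camera coordinates, as OpenCV has them. Camera axes: x right, y down, z forward; pixel columns grow to the right and rows downward; lengths in m; the calibration is good to about 2 mm. A picture is of the moment at which its call begins.
- bot.finish_job(): hands the job in; it is judged then, once.
The state is a dict: "t": time; "q": joint angles; "dq": joint speeds; "effort": joint torques, N m; "tcp_pos": TCP position; "tcp_rot": TCP orientation; "contact_force": force on the tool from outside, world axes, zero at the start; "torque": the same for the moment, N m; "width": opening from 0.0 (shut) to 1.0 (fully open); "gripper_force": force on a finger pad.
Only numpy, scipy, OpenCV 4.12 (cv2) and the standard library are available. Lean on these libraries where they do the work, as an engineer would, in place of code of your own. Each camera call takes 0.05 s, during which the arm holds its last target. There are 200 camera calls.

## Task

Get the casting ready for investment: put each of the four steel flasks over the wax tree it belongs to, standing upright and fully home in the groove of its rubber base. Flask and base go together by diameter, and of the two wide pairs the tall flask takes the tall tree, so that every tree ends up inside a flask taller than itself. Set the flasks down gently without knocking any tree over, leave the bases flat on the bench, and do not disturb the mixing bowl or the jar.

Things in the scene. Friction and masses are not known exactly. Their poses are not given: they have to be found in the camera images.
- flask_small: Loose casting flask, the narrowest: a plain stainless-steel tube standing on end, open at both ends, 38 mm outside diameter, 33 mm bore, 55 mm high. Origin at the centre of its lower end, z up its axis; round, so its yaw means nothing.
- flask_medium: Loose casting flask, the middle width: a plain stainless-steel tube standing on end, open at both ends, 51 mm outside diameter, 46 mm bore, 70 mm high. Origin at the centre of its lower end, z up its axis; round, so its yaw means nothing.
- flask_wide_short: Loose casting flask, wide and squat: a plain stainless-steel tube standing on end, open at both ends, 64 mm outside diameter, 59 mm bore, 60 mm high. Origin at the centre of its lower end, z up its axis; round, so its yaw means nothing.
- flask_wide_tall: Loose casting flask, as wide as the squat one, and tall: a plain stainless-steel tube standing on end, open at both ends, 64 mm outside diameter, 59 mm bore, 90 mm high. Origin at the centre of its lower end, z up its axis; round, so its yaw means nothing.
- base_small: Loose black rubber base for the 38 mm wide, 55 mm high flask: disc 56 mm across, outer lip 10 mm high, groove floor 6 mm above the bench, central boss 27 mm across, a steep guiding cone from 10 up to 20 mm. On it a blue wax tree, top 48 mm above the bench, 16 mm across. The seated flask stands in the groove with 3 mm play, lower end at 6 mm. Origin: centre of underside, z up.
- base_medium: Loose black rubber base for the 51 mm wide, 70 mm high flask: disc 69 mm across, outer lip 10 mm high, groove floor 6 mm above the bench, central boss 40 mm across, a steep guiding cone from 10 up to 25 mm. On it a blue wax tree, top 60 mm above the bench, 24 mm across. The seated flask stands in the groove with 3 mm play, lower end at 6 mm. Origin: centre of underside, z up.
- base_wide_short: Loose black rubber base for the 64 mm wide, 60 mm high flask (short tree): disc 82 mm across, outer lip 10 mm high, groove floor 6 mm above the bench, central boss 53 mm across, a steep guiding cone from 10 up to 31 mm. On it a blue wax tree, top 50 mm above the bench, 36 mm across. The seated flask stands in the groove with 3 mm play, lower end at 6 mm. Origin: centre of underside, z up.
- base_wide_tall: Loose black rubber base for the 64 mm wide, 90 mm high flask (tall tree): disc 82 mm across, outer lip 10 mm high, groove floor 6 mm above the bench, central boss 53 mm across, a steep guiding cone from 10 up to 31 mm. On it a blue wax tree, top 80 mm above the bench, 36 mm across. The seated flask stands in the groove with 3 mm play, lower end at 6 mm. Origin: centre of underside, z up.
- bowl: Bystander, leave alone: loose white mixing bowl, 130 mm across the rim, 70 mm high, at the left of the work. Origin at the centre of its underside, z up.
- jar: Bystander, leave alone: loose glass jar with an orange lid, 72 mm across, 85 mm high, at the right far side of the work. Origin at the centre of its underside, z up.

How it is judged:
By the outcome, as a careful person would: the job done as asked, in the order asked, and still so for the second after the job is handed in, with the robot touching nothing.
It also fails if it takes over 115 s, if anything falls off the work surface, if the arm or the gripper's body presses on something with over 40 N, if the wrist force passes 120 N, or if a joint passes its speed limit or range.

## Working session

There is one attempt and no reset: what is moved stays moved. The work goes in short steps, Python scripts to look and compute and a tool call to move; the robot and the scene stay as the last step left them, time stands still between calls to the robot, and variables do not carry over. Pictures are saved under pics/ and viewed, at most 14 in all, crops included, and the job is handed in when it is done.

Besides the shell and the picture viewer there is one more tool, called after "Emit:" as name(argument=value, ...) on one line, values as JSON. jog_arm: Moves the arm, as the interface text tells. Its arguments: {"type":"object","properties":{"rows":{"type":"array"},"newtons":{"type":"number"}},"required":["rows"]}

```bash
mkdir -p pics
cat > h.py <<'E'
import numpy as np, cv2
from station import bot, get_image
def cloud(im):
    h,w=im["range_z"].shape; f=h/2/np.tan(np.radians(im["vertical_fov"])/2)
    K=np.array([[f,0,im["cx"]],[0,f,im["cy"]],[0,0,1]])
    u,v=np.meshgrid(np.arange(w),np.arange(h))
    n=cv2.undistortPoints(np.stack([u,v],-1).reshape(-1,1,2).astype(float),K,np.array(im["distortion"])).reshape(h,w,2)
    z=im["range_z"]; c=np.dstack([n[...,0]*z,n[...,1]*z,z])
    R=cv2.Rodrigues(np.array(im["rvec"],float))[0]
    P=(c-np.array(im["tvec"]).ravel())@R; P[z==0]=np.nan
    return P
def save(im,n): cv2.imwrite("pics/"+n,im["pixels"][...,::-1])
E
python3 - <<'E'
from h import *
for n in("top","side"):
    im=get_image(n); save(im,n+"0.png"); np.save(n+"0.npy",cloud(im)); R=cv2.Rodrigues(np.array(im["rvec"],float))[0]
    print(n,-R.T@np.array(im["tvec"]).ravel(),im["vertical_fov"])
print(bot.state())
E
```

```text
top [0.26239356 0.12366774 1.65099707] 43.03897688348236
side [ 0.11684973 -0.43652189  0.87639025] 51.31273718221348
{'t': 0.1, 'q': array([ 1.01570124e+00,  3.81109089e-01,  1.29811523e+00,  2.12295960e-05,
        1.46359065e+00, -2.15322678e-01]), 'dq': array([ 0.00051121, -0.00055635, -0.00284106,  0.00137727,  0.00089723,
        0.00076723]), 'effort': array([ 3.48158785e-03, -4.38648355e+01, -2.24914849e+01,  7.14093447e-02,
        3.42191267e-02, -6.71116504e-05]), 'tcp_pos': array([0.18318298, 0.51835084, 0.23823352]), 'tcp_rot': array([-2.39425032e-04,  1.69071289e-01,  9.85603635e-01, -5.62409219e-04]), 'contact_force': array([0.68089422, 0.9323499 , 0.17347962]), 'torque': array([-0.03770561, -0.01543539,  0.00236022]), 'gripper_force': 0.0, 'width': 1.0004501489242137}
```

View pics/top0.png

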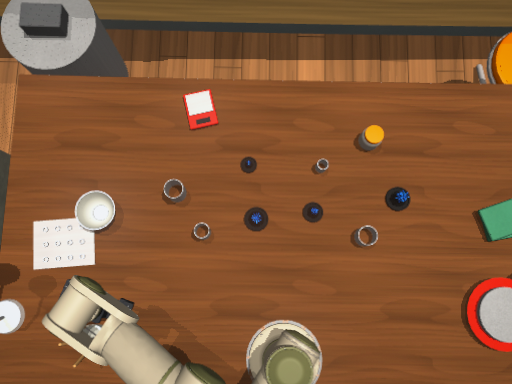

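View pics/side0.png

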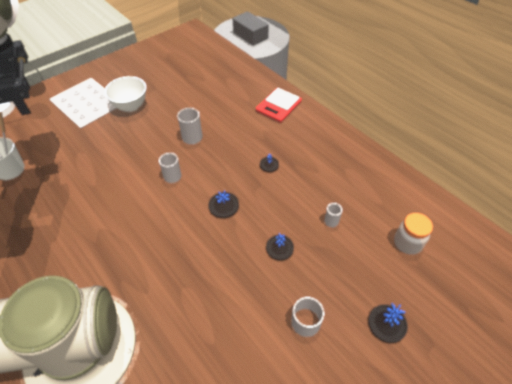

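The top picture shows the flasks at (174,190) wide tall, (202,231) medium, (322,165) small and (367,236) wide short. The bases are at (248,164) small, (256,218) wide, (313,212) medium and (398,198) wide with the taller-looking tree. The side view agrees. The bowl is at (95,210) and the jar at (372,137) in the top picture.

```bash
cat >> h.py <<'E'
from scipy.optimize import least_squares
def circ(p,r):
    return least_squares(lambda c:np.hypot(*(p-c).T)-r,np.median(p,0),loss="soft_l1",f_scale=.002).x
def near(P,c,r): 
    Q=P.reshape(-1,3); return Q[np.hypot(Q[:,0]-c[0],Q[:,1]-c[1])<r]
E
python3 - <<'E'
from h import *
T=np.load("top0.npy");S=np.load("side0.npy")
px=dict(f_s=(322,165,.019,.055),f_m=(202,231,.0255,.07),f_ws=(367,236,.032,.06),f_wt=(174,190,.032,.09),b_s=(248,164,.028,.01),b_m=(313,212,.0345,.01),b_w1=(256,218,.041,.01),b_w2=(398,198,.041,.01),jar=(372,137,.036,.085),bowl=(95,210,.065,.07))
for n,(u,v,r,h) in px.items():
    c0=np.nanmedian(T[v-2:v+3,u-2:u+3].reshape(-1,3),0)[:2]
    out=[]
    for P in(T,S):
        c=c0
        for _ in range(3):
            q=near(P,c,r+.02)
            lo,hi=((.004,.014) if n[0]=='b' and n!='bowl' else (h-.006,h+.006))
            p=q[(q[:,2]>lo)&(q[:,2]<hi)][:,:2]
            if n[0]=='b' and n!='bowl':
                c=least_squares(lambda c:np.maximum(np.hypot(*(p-c).T)-r+.002,0),p.mean(0)).x if len(p)>5 else c
                c=cv2.minEnclosingCircle(p.astype(np.float32)); rad=c[1]; c=np.array(c[0])
            else: c=circ(p,r-.00125 if n[0]=='f' else r); rad=np.median(np.hypot(*(p-c).T))
        out.append((c.round(4),round(float(rad),4),len(p),round(float(np.nanmax(q[:,2])),3)))
    print(n,*out)
E
```

```text
f_s (array([ 0.6364, -0.1212]), 0.0179, 25, 0.064) (array([ 0.6349, -0.1224]), 0.0175, 81, 0.061)
f_m (array([0.4025, 0.2752]), 0.0241, 39, 0.079) (array([0.4031, 0.2749]), 0.0242, 96, 0.077)
f_ws (array([ 0.398 , -0.2668]), 0.0314, 59, 0.065) (array([ 0.3988, -0.2668]), 0.0305, 186, 0.065)
f_wt (array([0.5342, 0.3693]), 0.0301, 51, 0.095) (array([0.5355, 0.3693]), 0.0304, 112, 0.094)
b_s (array([0.6349, 0.126 ]), 0.0477, 197, 0.046) (array([0.6368, 0.1283]), 0.0471, 227, 0.05)
b_m (array([ 0.4738, -0.0923]), 0.0539, 251, 0.066) (array([ 0.4748, -0.092 ]), 0.0545, 447, 0.064)
b_w1 (array([0.4498, 0.0982]), 0.0606, 312, 0.053) (array([0.4501, 0.0977]), 0.06, 431, 0.053)
b_w2 (array([ 0.5252, -0.3751]), 0.0602, 296, 0.083) (array([ 0.5264, -0.3755]), 0.0609, 789, 0.084)
jar (array([ 0.7631, -0.2854]), 0.0329, 235, 0.096) (array([ 0.7475, -0.3102]), 0.0317, 522, 0.091)
bowl (array([0.4613, 0.6217]), 0.0618, 180, 0.08) (array([0.4624, 0.6224]), 0.0617, 249, 0.075)
```

Run:
```python
from h import *
from scipy.optimize import minimize
B=dict(b_s=(.635,.127,.028),b_m=(.474,-.092,.0345),b_w1=(.45,.098,.041),b_w2=(.526,-.375,.041))
a=np.linspace(0,2*np.pi,60)
for cam in("side","top"):
    im=get_image(cam); f=192/np.tan(np.radians(im["vertical_fov"])/2)
    K=np.array([[f,0,im["cx"]],[0,f,im["cy"]],[0,0,1]]); hsv=cv2.cvtColor(im["pixels"],cv2.COLOR_RGB2HSV)
    m=((hsv[...,2]<65)|((hsv[...,0]>95)&(hsv[...,0]<135)&(hsv[...,1]>90))).astype(np.float32)
    m=cv2.resize(m,None,fx=4,fy=4)
    for n,(x,y,r) in B.items():
        def cost(c,ret=0):
            h=np.array([[c[0]+r*np.cos(t),c[1]+r*np.sin(t),z] for z in(0,.01) for t in a])
            p=cv2.projectPoints(h,np.array(im["rvec"],float),np.array(im["tvec"],float),K,np.array(im["distortion"]))[0].reshape(-1,2)
            q=cv2.convexHull(((p+.5)*4-.5).astype(np.float32)); k=np.zeros_like(m); cv2.fillConvexPoly(k,np.round(q*16).astype(np.int32),1,shift=4)
            x0,y0=p.mean(0)*4; w=np.s_[int(y0-70):int(y0+70),int(x0-90):int(x0+90)]
            k=k[w];mm=m[w]
            return 1-np.minimum(k,mm).sum()/k.sum()
        o=minimize(cost,(x,y),method="Nelder-Mead",options=dict(initial_simplex=[(x,y),(x+.006,y),(x,y+.006)],xatol=1e-4))
        print(cam,n,o.x.round(4),round(o.fun,3))
```

```text
side b_s [0.6592 0.1586] 0.918
side b_m [ 0.492 -0.061] 0.839
side b_w1 [0.4724 0.139 ] 0.829
side b_w2 [ 0.5407 -0.3793] 0.542
top b_s [0.6393 0.1266] 0.175
top b_m [ 0.4795 -0.095 ] 0.123
top b_w1 [0.451  0.0967] 0.12
top b_w2 [ 0.5305 -0.3844] 0.072
```

Emit:
jog_arm(rows=[[[1.2,-0.5,0,0,0,0,1],[2.4,-1,0,0,0,0,1],[3.6,-1.5,0,0,0,0,1],[4.8,-2,0,0,0,0,1],[6,-2.5,0,0,0,0,1]]], newtons=20)

```text
t: 0.62
tcp_pos: [0.3648, 0.4425, 0.2387]
tcp_rot: [-0.0, 0.169, 0.986, -0.0]
contact_force: [0.3, 0.9, 0.2]
width: 0.998
gripper_force: 0.0
```

Emit:
jog_arm(rows=[[[1.2,-0.5,0,0,0,0,1],[2.4,-1,0,0,0,0,1],[3.6,-1.5,0,0,0,0,1],[4.8,-2,0,0,0,0,1],[5.67,-2.45,0,0,0,0,1]]])

```text
t: 1.03
tcp_pos: [0.536, 0.3684, 0.2381]
tcp_rot: [-0.0, 0.17, 0.985, -0.0]
contact_force: [0.1, 0.6, 0.6]
width: 0.997
gripper_force: 0.0
```

Run:
```python
from h import *
im=get_image("wrist"); save(im,"w1.png"); P=cloud(im); R=cv2.Rodrigues(np.array(im["rvec"],float))[0]
print(-R.T@np.array(im["tvec"]).ravel(),R[2],im["vertical_fov"]); print(bot.state()["tcp_pos"])
q=near(P,(.535,.369),.05); p=q[(q[:,2]>.082)&(q[:,2]<.096)][:,:2]; c=circ(p,.03075); print(c,len(p),np.median(np.hypot(*(p-c).T)))
im=get_image("side"); save(im,"s1.png")
for u,v in((269,164),(280,247),(224,205),(388,323)): print(im["pixels"][v-25:v+26:5,u].tolist())
```

```text
[0.45939124 0.39516304 0.38519963] [ 0.29429181 -0.10555184 -0.94986901] 64.2191525197592
[0.53945805 0.36582418 0.23735689]
[0.53583555 0.36976616] 706 0.030229986604218953
[[163, 110, 80], [157, 105, 78], [171, 116, 84], [145, 132, 184], [69, 81, 133], [74, 64, 63], [79, 68, 64], [175, 117, 85], [182, 121, 88], [183, 123, 91], [178, 119, 85]]
[[187, 124, 91], [180, 121, 86], [175, 122, 108], [76, 104, 184], [74, 99, 172], [70, 62, 75], [70, 62, 54], [80, 71, 68], [167, 113, 83], [182, 121, 88], [179, 119, 86]]
[[175, 118, 84], [169, 113, 82], [156, 121, 136], [84, 114, 194], [68, 81, 136], [71, 61, 59], [73, 61, 58], [79, 69, 64], [170, 116, 84], [176, 119, 84], [178, 121, 85]]
[[164, 109, 79], [156, 106, 78], [76, 104, 183], [64, 75, 122], [68, 87, 147], [61, 56, 69], [65, 55, 54], [64, 56, 52], [76, 66, 64], [114, 78, 60], [167, 111, 80]]
```

View pics/w1.png

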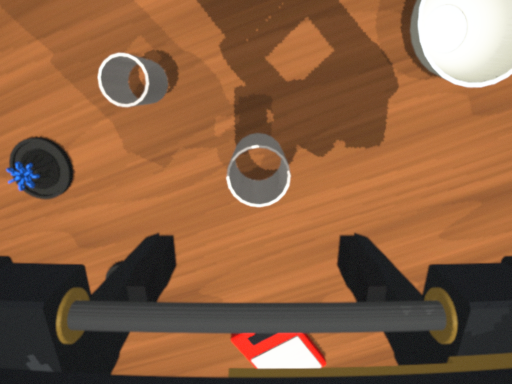

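The wrist view shows the tall wide flask at (258,170), measured at (0.536, 0.370). That matches the other cameras, so I'll descend and grip.

Emit:
jog_arm(rows=[[[0.08,-0.03,-0.6,0,0,0,1],[0.08,-0.03,-1.4,0,0,0,1],[0.08,-0.03,-2.2,0,0,0,1],[0.08,-0.03,-3,0,0,0,1],[0.08,-0.03,-3.6,0,0,0,1]]])

```text
t: 1.55
tcp_pos: [0.5344, 0.3694, 0.1287]
tcp_rot: [-0.001, 0.169, 0.986, -0.001]
contact_force: [-0.3, -0.4, 0.0]
width: 0.995
gripper_force: 0.0
```

Emit:
jog_arm(rows=[[[0,0,-0.6,0,0,0,1],[0,0,-1.2,0,0,0,1],[0,0,-1.8,0,0,0,1],[0,0,-2.4,0,0,0,1],[0,0,-2.7,0,0,0,1]]])

```text
t: 1.97
tcp_pos: [0.5342, 0.3693, 0.0476]
tcp_rot: [-0.001, 0.169, 0.986, -0.001]
contact_force: [0.3, 0.3, -0.7]
width: 0.996
gripper_force: 0.0
```

Emit:
jog_arm(rows=[[[0,0,0,0,0,0,0.9],[0,0,0,0,0,0,0.8],[0,0,0,0,0,0,0.7],[0,0,0,0,0,0,0.6],[0,0,0,0,0,0,0.6]]])

```text
t: 2.38
tcp_pos: [0.5362, 0.3695, 0.051]
tcp_rot: [0.001, 0.169, 0.986, 0.001]
contact_force: [0.2, 0.5, 4.0]
width: 0.71
gripper_force: 20.4
```

```bash
cat >> h.py <<'E'
from scipy.optimize import minimize
B=dict(b_s=(.637,.127,.028),b_m=(.476,-.093,.0345),b_w1=(.45,.097,.041),b_w2=(.528,-.379,.041))
def bases(cam,names):
    a=np.linspace(0,2*np.pi,60); im=get_image(cam); f=192/np.tan(np.radians(im["vertical_fov"])/2)
    K=np.array([[f,0,im["cx"]],[0,f,im["cy"]],[0,0,1]])
    m=cv2.resize((im["pixels"][...,0]<100).astype(np.float32),None,fx=4,fy=4)
    for n in names:
        x,y,r=B[n]
        def cost(c):
            h=np.array([[c[0]+r*np.cos(t),c[1]+r*np.sin(t),z] for z in(0,.01) for t in a])
            p=cv2.projectPoints(h,np.array(im["rvec"],float),np.array(im["tvec"],float),K,np.array(im["distortion"]))[0].reshape(-1,2)
            k=np.zeros_like(m); cv2.fillConvexPoly(k,cv2.convexHull(np.round(((p+.5)*4-.5)*16).astype(np.int32)),1,shift=4)
            return 1-(k*m).sum()/k.sum()
        o=minimize(cost,(x,y),method="Nelder-Mead",options=dict(initial_simplex=[(x,y),(x+.006,y),(x,y+.006)],xatol=1e-4))
        print(cam,n,o.x.round(4),round(o.fun,3))
E
python3 - <<'E'
from h import *
bases("side",B); bases("top",B); s=bot.state(); print(s["tcp_pos"],s["width"],s["gripper_force"])
E
```

```text
side b_s [0.6419 0.1293] 0.201
side b_m [ 0.4808 -0.094 ] 0.142
side b_w1 [0.453  0.0996] 0.135
side b_w2 [ 0.5321 -0.3831] 0.064
top b_s [0.6396 0.1266] 0.029
top b_m [ 0.4786 -0.0944] 0.027
top b_w1 [0.452  0.0976] 0.029
top b_w2 [ 0.5312 -0.3847] 0.011
[0.53626709 0.36949787 0.0510266 ] 0.7109903433536476 20.440420484737842
```

Emit:
jog_arm(rows=[[[0,0,0.4,0,0,0,0.6],[0,0,1.3,0,0,0,0.6],[0,0,2.3,0,0,0,0.6],[0,0,3.3,0,0,0,0.6],[0,0,4,0,0,0,0.6]]], newtons=30)

```text
t: 2.9
tcp_pos: [0.5359, 0.3692, 0.173]
tcp_rot: [0.001, 0.169, 0.986, 0.001]
contact_force: [0.0, 0.6, -3.6]
width: 0.706
gripper_force: 30.3
```

Emit:
jog_arm(rows=[[[0,-0.5,0,0,0,0,0.6],[0,-1.5,0,0,0,0,0.6],[0,-2.6,0,0,0,0,0.6],[0,-3.8,0,0,0,0,0.6],[0,-5,0,0,0,0,0.6]]])

```text
t: 3.32
tcp_pos: [0.5351, 0.2177, 0.17]
tcp_rot: [-0.0, 0.169, 0.986, -0.0]
contact_force: [0.5, -1.1, -2.4]
width: 0.71
gripper_force: 30.3
```

Emit:
jog_arm(rows=[[[0,-1.1,0,0,0,0,0.6],[0,-2.2,0,0,0,0,0.6],[0,-3.3,0,0,0,0,0.6],[0,-4.4,0,0,0,0,0.6],[0,-5.5,0,0,0,0,0.6]]])

```text
t: 3.73
tcp_pos: [0.5352, 0.0525, 0.1702]
tcp_rot: [-0.0, 0.169, 0.986, -0.0]
contact_force: [0.7, -0.3, -3.2]
width: 0.708
gripper_force: 30.3
```

Emit:
jog_arm(rows=[[[0,-1.1,0,0,0,0,0.6],[0,-2.2,0,0,0,0,0.6],[0,-3.3,0,0,0,0,0.6],[0,-4.4,0,0,0,0,0.6],[0,-5.5,0,0,0,0,0.6]]])

```text
t: 4.15
tcp_pos: [0.5352, -0.1124, 0.1702]
tcp_rot: [-0.0, 0.169, 0.986, 0.0]
contact_force: [0.8, 0.7, -2.8]
width: 0.707
gripper_force: 30.3
```

Emit:
jog_arm(rows=[[[0,-1.1,0,0,0,0,0.6],[0,-2.2,0,0,0,0,0.6],[0,-3.3,0,0,0,0,0.6],[0,-4.4,0,0,0,0,0.6],[0,-5.5,0,0,0,0,0.6]]])

```text
t: 4.57
tcp_pos: [0.5352, -0.2774, 0.1701]
tcp_rot: [-0.0, 0.169, 0.986, 0.0]
contact_force: [0.4, -0.7, -2.0]
width: 0.707
gripper_force: 30.3
```

Emit:
jog_arm(rows=[[[-0.1,-1.1,0,0,0,0,0.6],[-0.15,-2.2,0,0,0,0,0.6],[-0.15,-3,0,0,0,0,0.6],[-0.15,-3.5,0,0,0,0,0.6],[-0.15,-3.6,0,0,0,0,0.6]]])

```text
t: 4.98
tcp_pos: [0.5304, -0.3863, 0.1694]
tcp_rot: [-0.0, 0.17, 0.985, -0.0]
contact_force: [0.2, 0.7, -3.3]
width: 0.709
gripper_force: 30.3
```

Emit:
jog_arm(rows=[[[0,0,0,0,0,0,0.6],[0,0,0,0,0,0,0.6],[0,0,0,0,0,0,0.6],[0,0,0,0,0,0,0.6],[0,0,0,0,0,0,0.6]]])

```text
t: 5.4
tcp_pos: [0.5315, -0.383, 0.17]
tcp_rot: [-0.0, 0.169, 0.986, 0.0]
contact_force: [-0.5, -0.7, -3.1]
width: 0.71
gripper_force: 30.3
```

Run:
```python
from h import *
im=get_image("wrist"); save(im,"w2.png"); bases("wrist",["b_w2"])
s=bot.state(); print(s["tcp_pos"],s["tcp_rot"],s["width"],s["gripper_force"])
```

```text
wrist b_w2 [ 0.5301 -0.3848] 0.441
[ 0.53145223 -0.38332408  0.16994067] [ 1.92950074e-05  1.68757780e-01  9.85657552e-01 -2.99784868e-05] 0.7061773320093533 30.25264123280067
```

View pics/w2.png

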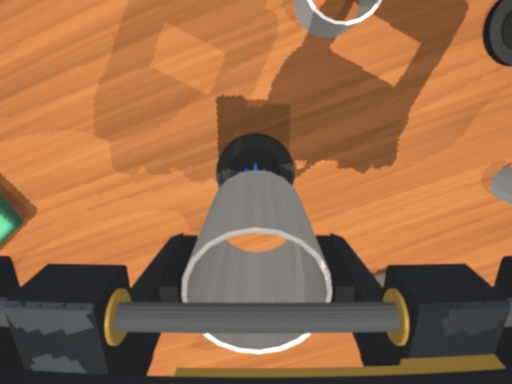

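The wrist view shows the tall flask held over its base. The base lip is centred at (256,165) and the flask axis at column 256, so they are aligned. I'll lower it and watch the force.

Emit:
jog_arm(rows=[[[0,-0.02,-0.3,0,0,0,0.6],[0,-0.02,-0.7,0,0,0,0.6],[0,-0.02,-1.1,0,0,0,0.6],[0,-0.02,-1.5,0,0,0,0.6],[0,-0.02,-1.8,0,0,0,0.6]]])

```text
t: 5.92
tcp_pos: [0.531, -0.3841, 0.114]
tcp_rot: [-0.001, 0.169, 0.986, 0.001]
contact_force: [-0.4, 1.2, -3.8]
width: 0.707
gripper_force: 30.3
```

Emit:
jog_arm(rows=[[[0,0,-0.2,0,0,0,0.6],[0,0,-0.4,0,0,0,0.6],[0,0,-0.6,0,0,0,0.6],[0,0,-0.8,0,0,0,0.6],[0,0,-1,0,0,0,0.6]]])

```text
t: 6.33
tcp_pos: [0.5314, -0.3846, 0.0855]
tcp_rot: [0.0, 0.169, 0.986, -0.0]
contact_force: [0.5, 0.2, -2.2]
width: 0.708
gripper_force: 30.3
```

Emit:
jog_arm(rows=[[[0,0,-0.15,0,0,0,0.6],[0,0,-0.3,0,0,0,0.6],[0,0,-0.45,0,0,0,0.6],[0,0,-0.6,0,0,0,0.6],[0,0,-0.75,0,0,0,0.6]]])

```text
t: 6.75
tcp_pos: [0.5313, -0.3845, 0.0629]
tcp_rot: [0.0, 0.169, 0.986, -0.0]
contact_force: [-0.2, 0.1, -3.1]
width: 0.709
gripper_force: 30.3
```

Emit:
jog_arm(rows=[[[0,0,-0.04,0,0,0,0.6],[0,0,-0.08,0,0,0,0.6],[0,0,-0.12,0,0,0,0.6],[0,0,-0.16,0,0,0,0.6],[0,0,-0.2,0,0,0,0.6]]])

```text
t: 7.17
tcp_pos: [0.5313, -0.3845, 0.0573]
tcp_rot: [0.0, 0.169, 0.986, -0.0]
contact_force: [-0.2, -0.6, -2.6]
width: 0.706
gripper_force: 30.3
```

Emit:
jog_arm(rows=[[[0,0,-0.02,0,0,0,0.6],[0,0,-0.04,0,0,0,0.6],[0,0,-0.05,0,0,0,0.6],[0,0,-0.05,0,0,0,0.6],[0,0,-0.05,0,0,0,0.6]]])

```text
t: 7.58
tcp_pos: [0.5314, -0.3846, 0.057]
tcp_rot: [0.001, 0.169, 0.986, -0.0]
contact_force: [-3.6, 1.0, 6.5]
width: 0.705
gripper_force: 30.3
```

Emit:
jog_arm(rows=[[[0,0,0.03,0,0,0,0.8],[0,0,0.03,0,0,0,0.9],[0,0,0.03,0,0,0,1],[0,0,0.03,0,0,0,1],[0,0,0.03,0,0,0,1]]])

```text
t: 8.0
tcp_pos: [0.5313, -0.3845, 0.0565]
tcp_rot: [-0.0, 0.169, 0.986, 0.0]
contact_force: [-1.1, -0.4, 0.7]
width: 0.995
gripper_force: 0.0
```

Emit:
jog_arm(rows=[[[0,0,0.3,0,0,0,1],[0,0,0.9,0,0,0,1],[0,0,1.7,0,0,0,1],[0,0,2.4,0,0,0,1],[0,0,2.8,0,0,0,1]]])

```text
t: 8.42
tcp_pos: [0.5318, -0.385, 0.144]
tcp_rot: [0.002, 0.169, 0.986, -0.001]
contact_force: [0.9, 0.0, -0.2]
width: 0.998
gripper_force: 0.0
```

Emit:
jog_arm(rows=[[[-0.5,0.45,0,0,0,0,1],[-1.4,1.2,0,0,0,0,1],[-2.4,2.1,0,0,0,0,1],[-3.4,3,0,0,0,0,1],[-4.42,3.92,0,0,0,0,1]]])

```text
t: 8.83
tcp_pos: [0.3974, -0.2656, 0.1411]
tcp_rot: [0.0, 0.169, 0.986, -0.0]
contact_force: [0.4, -0.1, 0.3]
width: 1.0
gripper_force: 0.0
```

Emit:
jog_arm(rows=[[[0,0,0,0,0,0,1],[0,0,0,0,0,0,1],[0,0,0,0,0,0,1],[0,0,0,0,0,0,1],[0,0,0,0,0,0,1]]])

```text
t: 9.25
tcp_pos: [0.3996, -0.2679, 0.1408]
tcp_rot: [0.0, 0.169, 0.986, -0.0]
contact_force: [-0.1, 0.6, 0.2]
width: 1.002
gripper_force: 0.0
```

Run:
```python
from h import *
im=get_image("wrist"); P=cloud(im)
for i,(c,h,r) in enumerate((((.3985,-.2668),.06,.03075),((.5314,-.3846),.096,.03075))):
  q=near(P,c,.05); p=q[(q[:,2]>h-.008)&(q[:,2]<h+.006)]; z=np.median(p[:,2]) if len(p) else 0; p=p[:,:2]
  if len(p)>9: c=circ(p,r); print(c,len(p),np.median(np.hypot(*(p-c).T)),z)
im=get_image("side"); save(im,"s2.png"); P=cloud(im)
q=near(P,(.5314,-.3846),.05);p=q[q[:,2]>.088]; print(circ(p[:,:2],.03075),np.percentile(p[:,2],[10,50,90]))
cv2.imwrite("pics/s2c.png",cv2.resize(im["pixels"][220:384,280:480,::-1],None,fx=3,fy=3))
print(bot.state()["tcp_pos"])
```

```text
[ 0.39905696 -0.26693691] 1224 0.030292322949829337 0.06027364283301315
[ 0.48125581 -0.35984722] 701 0.031011408818419735 0.09348928179797787
[ 0.53026817 -0.38424711] [0.08975683 0.09540272 0.09883162]
[ 0.39926683 -0.26750063  0.14052449]
```

View pics/s2c.png

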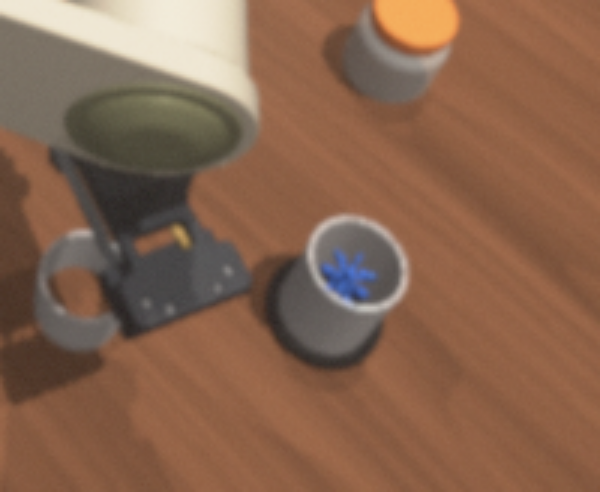

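The crop shows the tall flask standing upright at (345,290), seated on its base with the tree inside and its top at 95 mm. Next is the short wide flask.

Emit:
jog_arm(rows=[[[0,0.02,-0.5,0,0,0,1],[0,0.02,-1.3,0,0,0,1],[0,0.02,-2.2,0,0,0,1],[0,0.02,-3.1,0,0,0,1],[0,0.02,-3.68,0,0,0,1]]], newtons=20)

```text
t: 9.77
tcp_pos: [0.3985, -0.2661, 0.0281]
tcp_rot: [-0.001, 0.169, 0.986, 0.001]
contact_force: [1.0, 0.2, 0.6]
width: 0.999
gripper_force: 0.0
```

Emit:
jog_arm(rows=[[[0,0,0,0,0,0,0.95],[0,0,0,0,0,0,0.85],[0,0,0,0,0,0,0.75],[0,0,0,0,0,0,0.6],[0,0,0,0,0,0,0.6]]])

```text
t: 10.18
tcp_pos: [0.3993, -0.2668, 0.0314]
tcp_rot: [0.001, 0.169, 0.986, -0.001]
contact_force: [-0.4, -0.1, 2.7]
width: 0.724
gripper_force: 20.0
```

Emit:
jog_arm(rows=[[[0,0,0,0,0,0,0.6],[0,0,0.6,0,0,0,0.6],[0,0,1.5,0,0,0,0.6],[0,0,2.6,0,0,0,0.6],[0,0,3.5,0,0,0,0.6]]], newtons=30)

```text
t: 10.6
tcp_pos: [0.3985, -0.266, 0.1371]
tcp_rot: [0.0, 0.169, 0.986, -0.0]
contact_force: [0.2, 0.1, -2.7]
width: 0.725
gripper_force: 30.0
```

Emit:
jog_arm(rows=[[[0.1,0.5,0,0,0,0,0.6],[0.25,1.4,0,0,0,0,0.6],[0.4,2.4,0,0,0,0,0.6],[0.55,3.4,0,0,0,0,0.6],[0.7,4.4,0,0,0,0,0.6]]])

```text
t: 11.02
tcp_pos: [0.4194, -0.1328, 0.1354]
tcp_rot: [-0.0, 0.169, 0.986, 0.0]
contact_force: [0.4, -0.9, -3.0]
width: 0.726
gripper_force: 30.0
```

Emit:
jog_arm(rows=[[[0.15,1,0,0,0,0,0.6],[0.3,2,0,0,0,0,0.6],[0.45,3,0,0,0,0,0.6],[0.6,4,0,0,0,0,0.6],[0.75,5,0,0,0,0,0.6]]])

```text
t: 11.43
tcp_pos: [0.4419, 0.0173, 0.1354]
tcp_rot: [-0.0, 0.169, 0.986, -0.0]
contact_force: [0.4, 0.3, -2.1]
width: 0.72
gripper_force: 30.0
```

Emit:
jog_arm(rows=[[[0.1,1,0,0,0,0,0.6],[0.2,1.8,0,0,0,0,0.6],[0.3,2.4,0,0,0,0,0.6],[0.33,2.7,0,0,0,0,0.6],[0.33,2.78,0,0,0,0,0.6]]])

```text
t: 11.85
tcp_pos: [0.4519, 0.1002, 0.1353]
tcp_rot: [-0.0, 0.168, 0.986, -0.0]
contact_force: [0.4, -0.7, -2.9]
width: 0.722
gripper_force: 30.0
```

Emit:
jog_arm(rows=[[[0,0,0,0,0,0,0.6],[0,0,0,0,0,0,0.6],[0,0,0,0,0,0,0.6],[0,0,0,0,0,0,0.6],[0,0,0,0,0,0,0.6]]])

```text
t: 12.27
tcp_pos: [0.4521, 0.0985, 0.1353]
tcp_rot: [-0.0, 0.17, 0.986, -0.0]
contact_force: [-0.9, -0.5, -1.5]
width: 0.727
gripper_force: 30.0
```

Run:
```python
from h import *
im=get_image("wrist"); save(im,"w3.png"); bases("wrist",["b_w1"])
s=bot.state(); print(s["tcp_pos"],s["width"],s["gripper_force"])
```

```text
wrist b_w1 [0.4513 0.0971] 0.447
[0.45213615 0.09874324 0.13526077] 0.7218125809494299 29.999768572160974
```

View pics/w3.png

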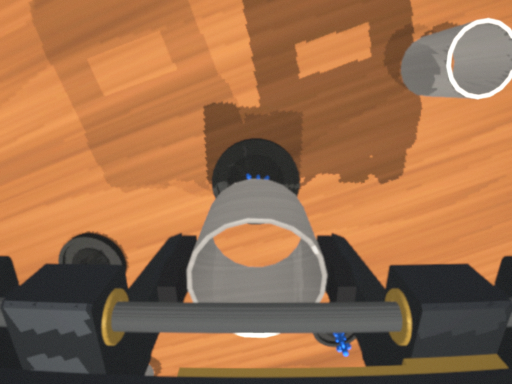

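The base lip is centred at (256,170) and the flask axis at column 257, so it is aligned. Lowering.

Emit:
jog_arm(rows=[[[0,-0.03,-0.3,0,0,0,0.6],[0,-0.03,-0.6,0,0,0,0.6],[0,-0.03,-0.9,0,0,0,0.6],[0,-0.03,-1.2,0,0,0,0.6],[0,-0.03,-1.3,0,0,0,0.6]]])

```text
t: 12.78
tcp_pos: [0.4517, 0.0981, 0.0953]
tcp_rot: [-0.001, 0.169, 0.986, -0.0]
contact_force: [0.2, -1.5, -2.3]
width: 0.724
gripper_force: 30.0
```

Emit:
jog_arm(rows=[[[0,0,-0.2,0,0,0,0.6],[0,0,-0.4,0,0,0,0.6],[0,0,-0.6,0,0,0,0.6],[0,0,-0.8,0,0,0,0.6],[0,0,-1,0,0,0,0.6]]])

```text
t: 13.2
tcp_pos: [0.4522, 0.0982, 0.0658]
tcp_rot: [0.0, 0.169, 0.986, 0.0]
contact_force: [-0.6, 1.1, -2.8]
width: 0.721
gripper_force: 30.0
```

Emit:
jog_arm(rows=[[[0,0,-0.15,0,0,0,0.6],[0,0,-0.3,0,0,0,0.6],[0,0,-0.45,0,0,0,0.6],[0,0,-0.6,0,0,0,0.6],[0,0,-0.75,0,0,0,0.6]]])

```text
t: 13.62
tcp_pos: [0.4522, 0.0982, 0.0434]
tcp_rot: [0.0, 0.169, 0.986, 0.0]
contact_force: [-0.2, -0.3, -2.9]
width: 0.723
gripper_force: 30.0
```

Emit:
jog_arm(rows=[[[0,0,-0.05,0,0,0,0.6],[0,0,-0.1,0,0,0,0.6],[0,0,-0.14,0,0,0,0.6],[0,0,-0.18,0,0,0,0.6],[0,0,-0.2,0,0,0,0.6]]])

```text
t: 14.03
tcp_pos: [0.4521, 0.0982, 0.0377]
tcp_rot: [0.0, 0.169, 0.986, 0.0]
contact_force: [0.3, -0.5, -2.3]
width: 0.726
gripper_force: 30.0
```

Emit:
jog_arm(rows=[[[0,0,-0.02,0,0,0,0.6],[0,0,-0.04,0,0,0,0.6],[0,0,-0.05,0,0,0,0.6],[0,0,-0.05,0,0,0,0.6],[0,0,-0.05,0,0,0,0.6]]])

```text
t: 14.45
tcp_pos: [0.4522, 0.0983, 0.0373]
tcp_rot: [0.001, 0.169, 0.986, -0.0]
contact_force: [-3.8, 0.6, 11.7]
width: 0.725
gripper_force: 30.0
```

Emit:
jog_arm(rows=[[[0,0,0.03,0,0,0,0.8],[0,0,0.03,0,0,0,0.9],[0,0,0.03,0,0,0,1],[0,0,0.03,0,0,0,1],[0,0,0.03,0,0,0,1]]])

```text
t: 14.87
tcp_pos: [0.4521, 0.0982, 0.0371]
tcp_rot: [-0.0, 0.169, 0.986, -0.0]
contact_force: [-0.6, 0.2, -0.1]
width: 1.003
gripper_force: 0.0
```

Emit:
jog_arm(rows=[[[0,0,0.3,0,0,0,1],[0,0,0.9,0,0,0,1],[0,0,1.7,0,0,0,1],[0,0,2.6,0,0,0,1],[0,0,3.2,0,0,0,1]]])

```text
t: 15.28
tcp_pos: [0.4525, 0.0983, 0.1358]
tcp_rot: [0.001, 0.169, 0.986, 0.0]
contact_force: [0.7, -0.6, -0.6]
width: 0.997
gripper_force: 0.0
```

Emit:
jog_arm(rows=[[[-0.3,1.1,0,0,0,0,1],[-0.6,2.3,0,0,0,0,1],[-1,3.5,0,0,0,0,1],[-1.3,4.7,0,0,0,0,1],[-1.63,5.9,0,0,0,0,1]]])

```text
t: 15.7
tcp_pos: [0.4024, 0.2768, 0.1339]
tcp_rot: [0.0, 0.169, 0.986, 0.0]
contact_force: [1.1, -0.6, -0.1]
width: 0.999
gripper_force: 0.0
```

Emit:
jog_arm(rows=[[[0,0,0,0,0,0,1],[0,0,0,0,0,0,1],[0,0,0,0,0,0,1],[0,0,0,0,0,0,1],[0,0,0,0,0,0,1]]])

```text
t: 16.12
tcp_pos: [0.4037, 0.2741, 0.1333]
tcp_rot: [0.0, 0.17, 0.985, -0.0]
contact_force: [-0.7, 0.5, 0.4]
width: 0.999
gripper_force: 0.0
```

Run:
```python
from h import *
P=cloud(get_image("wrist"))
q=near(P,(.403,.275),.04); p=q[(q[:,2]>.062)&(q[:,2]<.076)]; print(circ(p[:,:2],.02425),len(p),np.median(p[:,2]))
P=cloud(get_image("side"))
q=near(P,(.452,.098),.05);p=q[q[:,2]>.058]; print(circ(p[:,:2],.03075),np.percentile(p[:,2],[10,50,90]),len(p))
print(bot.state()["tcp_pos"])
```

```text
[0.40339029 0.27535151] 1142 0.07025528899260156
[0.45170604 0.09740589] [0.05983131 0.06534931 0.06889657] 159
[0.40361651 0.27438397 0.13321645]
```

Emit:
jog_arm(rows=[[[0,0.02,-0.5,0,0,0,1],[0,0.02,-1.2,0,0,0,1],[0,0.02,-2,0,0,0,1],[0,0.02,-2.8,0,0,0,1],[0,0.02,-3.27,0,0,0,1]]], newtons=20)

```text
t: 16.63
tcp_pos: [0.4028, 0.275, 0.0331]
tcp_rot: [-0.001, 0.17, 0.986, -0.001]
contact_force: [0.1, -0.8, -0.9]
width: 0.997
gripper_force: 0.0
```

Emit:
jog_arm(rows=[[[0,0,0,0,0,0,0.9],[0,0,0,0,0,0,0.75],[0,0,0,0,0,0,0.6],[0,0,0,0,0,0,0.5],[0,0,0,0,0,0,0.45]]])

```text
t: 17.05
tcp_pos: [0.4037, 0.2759, 0.036]
tcp_rot: [0.001, 0.169, 0.986, 0.0]
contact_force: [0.4, 0.1, -0.2]
width: 0.645
gripper_force: 0.0
```

Emit:
jog_arm(rows=[[[0,0,0,0,0,0,0.45],[0,0,0,0,0,0,0.45],[0,0,0,0,0,0,0.45],[0,0,0,0,0,0,0.45],[0,0,0,0,0,0,0.45]]], newtons=30)

```text
t: 17.47
tcp_pos: [0.4035, 0.2759, 0.0358]
tcp_rot: [0.001, 0.169, 0.986, 0.0]
contact_force: [-2.1, -0.1, 6.9]
width: 0.578
gripper_force: 30.0
```

Emit:
jog_arm(rows=[[[0,0,0.4,0,0,0,0.45],[0,0,1.2,0,0,0,0.45],[0,0,2,0,0,0,0.45],[0,0,2.8,0,0,0,0.45],[0,0,3.3,0,0,0,0.45]]])

```text
t: 17.88
tcp_pos: [0.4034, 0.276, 0.1361]
tcp_rot: [0.001, 0.169, 0.986, 0.001]
contact_force: [-0.3, -0.3, -2.1]
width: 0.573
gripper_force: 30.0
```

Emit:
jog_arm(rows=[[[0.1,-0.5,0,0,0,0,0.45],[0.3,-1.4,0,0,0,0,0.45],[0.5,-2.4,0,0,0,0,0.45],[0.7,-3.4,0,0,0,0,0.45],[0.9,-4.4,0,0,0,0,0.45]]])

```text
t: 18.3
tcp_pos: [0.4299, 0.1426, 0.134]
tcp_rot: [-0.0, 0.169, 0.986, -0.0]
contact_force: [-0.2, -0.3, -1.9]
width: 0.575
gripper_force: 30.0
```

Emit:
jog_arm(rows=[[[0.2,-1,0,0,0,0,0.45],[0.4,-2,0,0,0,0,0.45],[0.6,-3,0,0,0,0,0.45],[0.8,-4,0,0,0,0,0.45],[1,-5,0,0,0,0,0.45]]])

```text
t: 18.72
tcp_pos: [0.46, -0.0076, 0.134]
tcp_rot: [-0.0, 0.169, 0.986, 0.0]
contact_force: [0.3, 0.2, -1.8]
width: 0.574
gripper_force: 30.0
```

Emit:
jog_arm(rows=[[[0.2,-1,0,0,0,0,0.45],[0.4,-1.9,0,0,0,0,0.45],[0.55,-2.5,0,0,0,0,0.45],[0.6,-2.8,0,0,0,0,0.45],[0.62,-2.91,0,0,0,0,0.45]]])

```text
t: 19.13
tcp_pos: [0.4787, -0.0944, 0.1338]
tcp_rot: [-0.0, 0.17, 0.985, 0.0]
contact_force: [-0.2, 0.1, -1.0]
width: 0.577
gripper_force: 30.0
```

Emit:
jog_arm(rows=[[[0,0,0,0,0,0,0.45],[0,0,0,0,0,0,0.45],[0,0,0,0,0,0,0.45],[0,0,0,0,0,0,0.45],[0,0,0,0,0,0,0.45]]])

```text
t: 19.55
tcp_pos: [0.4787, -0.0928, 0.1341]
tcp_rot: [-0.0, 0.169, 0.986, -0.0]
contact_force: [-0.2, 0.4, -2.4]
width: 0.574
gripper_force: 30.0
```

Run:
```python
from h import *
im=get_image("wrist"); save(im,"w4.png"); bases("wrist",["b_m"])
s=bot.state(); print(s["tcp_pos"],s["width"],s["gripper_force"])
```

```text
wrist b_m [ 0.4785 -0.0953] 0.347
[ 0.4787591  -0.09302468  0.13408286] 0.5766472364937484 29.99978187144734
```

View pics/w4.png

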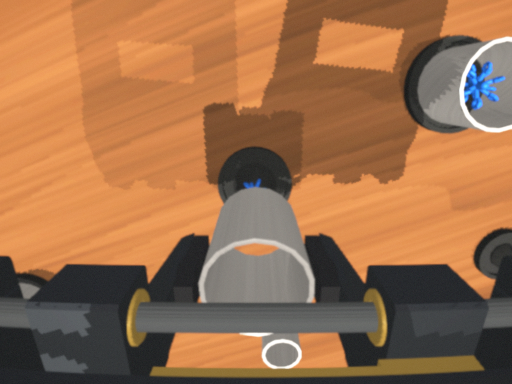

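The base lip is centred at (254,178) and the flask axis at column 257. I'll shift about 1.5 mm in −y and lower. The short flask at (490,85) shows its tree inside.

Emit:
jog_arm(rows=[[[0,-0.05,-0.2,0,0,0,0.45],[0,-0.05,-0.5,0,0,0,0.45],[0,-0.05,-0.8,0,0,0,0.45],[0,-0.05,-1,0,0,0,0.45],[0,-0.05,-1.1,0,0,0,0.45]]])

```text
t: 20.07
tcp_pos: [0.4783, -0.0948, 0.0996]
tcp_rot: [-0.001, 0.169, 0.986, 0.0]
contact_force: [-0.2, 0.3, -1.5]
width: 0.575
gripper_force: 30.0
```

Emit:
jog_arm(rows=[[[0,0,-0.2,0,0,0,0.45],[0,0,-0.4,0,0,0,0.45],[0,0,-0.6,0,0,0,0.45],[0,0,-0.8,0,0,0,0.45],[0,0,-1,0,0,0,0.45]]])

```text
t: 20.48
tcp_pos: [0.4788, -0.095, 0.0705]
tcp_rot: [0.0, 0.169, 0.986, -0.0]
contact_force: [0.0, 0.4, -1.9]
width: 0.575
gripper_force: 30.0
```

Emit:
jog_arm(rows=[[[0,0,-0.15,0,0,0,0.45],[0,0,-0.3,0,0,0,0.45],[0,0,-0.45,0,0,0,0.45],[0,0,-0.6,0,0,0,0.45],[0,0,-0.75,0,0,0,0.45]]])

```text
t: 20.9
tcp_pos: [0.4789, -0.095, 0.0482]
tcp_rot: [0.0, 0.169, 0.986, -0.0]
contact_force: [0.6, 0.1, -2.4]
width: 0.575
gripper_force: 30.0
```

Emit:
jog_arm(rows=[[[0,0,-0.05,0,0,0,0.45],[0,0,-0.1,0,0,0,0.45],[0,0,-0.14,0,0,0,0.45],[0,0,-0.18,0,0,0,0.45],[0,0,-0.2,0,0,0,0.45]]])

```text
t: 21.32
tcp_pos: [0.4789, -0.095, 0.0425]
tcp_rot: [0.0, 0.169, 0.986, -0.0]
contact_force: [-0.4, -0.4, -1.9]
width: 0.573
gripper_force: 30.0
```

Emit:
jog_arm(rows=[[[0,0,-0.02,0,0,0,0.45],[0,0,-0.03,0,0,0,0.45],[0,0,-0.04,0,0,0,0.45],[0,0,-0.04,0,0,0,0.45],[0,0,-0.04,0,0,0,0.45]]])

```text
t: 21.73
tcp_pos: [0.4789, -0.095, 0.0418]
tcp_rot: [0.0, 0.169, 0.986, -0.0]
contact_force: [-2.4, -0.1, 5.3]
width: 0.576
gripper_force: 30.0
```

Emit:
jog_arm(rows=[[[0,0,0.03,0,0,0,0.7],[0,0,0.03,0,0,0,0.8],[0,0,0.03,0,0,0,0.9],[0,0,0.03,0,0,0,0.9],[0,0,0.03,0,0,0,0.9]]])

```text
t: 22.15
tcp_pos: [0.4789, -0.095, 0.0422]
tcp_rot: [-0.0, 0.169, 0.986, 0.0]
contact_force: [0.9, 1.4, -0.1]
width: 0.895
gripper_force: 0.0
```

Emit:
jog_arm(rows=[[[0,0,0.3,0,0,0,0.9],[0,0,0.9,0,0,0,0.9],[0,0,1.7,0,0,0,0.9],[0,0,2.5,0,0,0,0.9],[0,0,3,0,0,0,0.9]]])

```text
t: 22.57
tcp_pos: [0.4793, -0.0951, 0.135]
tcp_rot: [0.001, 0.169, 0.986, -0.0]
contact_force: [0.9, -0.3, -0.8]
width: 0.901
gripper_force: 0.0
```

Emit:
jog_arm(rows=[[[0.8,-0.15,0,0,0,0,0.9],[1.9,-0.3,0,0,0,0,0.9],[3,-0.5,0,0,0,0,0.9],[4.1,-0.7,0,0,0,0,0.9],[5.23,-0.9,0,0,0,0,0.9]]])

```text
t: 22.98
tcp_pos: [0.637, -0.122, 0.1331]
tcp_rot: [0.0, 0.169, 0.986, -0.0]
contact_force: [-0.3, 0.3, -0.0]
width: 0.899
gripper_force: 0.0
```

Emit:
jog_arm(rows=[[[0,0,0,0,0,0,0.9],[0,0,0,0,0,0,0.9],[0,0,0,0,0,0,0.9],[0,0,0,0,0,0,0.9],[0,0,0,0,0,0,0.9]]])

```text
t: 23.4
tcp_pos: [0.6349, -0.1218, 0.1328]
tcp_rot: [-0.0, 0.169, 0.986, 0.0]
contact_force: [-0.1, 0.1, 0.0]
width: 0.904
gripper_force: 0.0
```

Run:
```python
from h import *
P=cloud(get_image("wrist"))
q=near(P,(.6357,-.1218),.035); p=q[(q[:,2]>.047)&(q[:,2]<.061)]; print(circ(p[:,:2],.01775),len(p),np.median(p[:,2]))
P=cloud(get_image("side"))
q=near(P,(.479,-.095),.04);p=q[q[:,2]>.068]; print(circ(p[:,:2],.02425),np.percentile(p[:,2],[10,50,90]),len(p))
print(bot.state()["tcp_pos"])
```

```text
[ 0.6353326  -0.12283124] 721 0.055275262817546855
[ 0.47811049 -0.0920915 ] [0.4055832  0.46353386 0.50484516] 2605
[ 0.63516422 -0.12187037  0.13276246]
```

Emit:
jog_arm(rows=[[[0,-0.03,-0.5,0,0,0,0.9],[0,-0.03,-1.4,0,0,0,0.9],[0,-0.03,-2.3,0,0,0,0.9],[0,-0.03,-3.2,0,0,0,0.9],[0,-0.03,-3.63,0,0,0,0.9]]], newtons=20)

```text
t: 23.92
tcp_pos: [0.6341, -0.1224, 0.0204]
tcp_rot: [-0.002, 0.169, 0.986, 0.0]
contact_force: [-0.2, -0.1, -0.4]
width: 0.902
gripper_force: 0.0
```

Emit:
jog_arm(rows=[[[0,0,0,0,0,0,0.7],[0,0,0,0,0,0,0.6],[0,0,0,0,0,0,0.5],[0,0,0,0,0,0,0.4],[0,0,0,0,0,0,0.32]]])

```text
t: 24.33
tcp_pos: [0.6362, -0.123, 0.0247]
tcp_rot: [0.001, 0.169, 0.986, -0.0]
contact_force: [-0.8, -0.3, 0.5]
width: 0.545
gripper_force: 0.0
```

Emit:
jog_arm(rows=[[[0,0,0,0,0,0,0.32],[0,0,0,0,0,0,0.32],[0,0,0,0,0,0,0.32],[0,0,0,0,0,0,0.32],[0,0,0,0,0,0,0.32]]])

```text
t: 24.75
tcp_pos: [0.636, -0.1229, 0.0241]
tcp_rot: [0.001, 0.169, 0.986, -0.0]
contact_force: [0.1, 0.6, 6.0]
width: 0.429
gripper_force: 20.0
```

Emit:
jog_arm(rows=[[[0,0,0,0,0,0,0.32],[0,0,0.7,0,0,0,0.32],[0,0,1.6,0,0,0,0.32],[0,0,2.6,0,0,0,0.32],[0,0,3.3,0,0,0,0.32]]], newtons=25)

```text
t: 25.17
tcp_pos: [0.6359, -0.1229, 0.1244]
tcp_rot: [0.001, 0.169, 0.986, -0.0]
contact_force: [0.2, 0.5, -1.3]
width: 0.427
gripper_force: 25.0
```

Emit:
jog_arm(rows=[[[0,0.5,0,0,0,0,0.32],[0,1.4,0,0,0,0,0.32],[0,2.4,0,0,0,0,0.32],[0,3.4,0,0,0,0,0.32],[0.1,4.4,0,0,0,0,0.32]]])

```text
t: 25.58
tcp_pos: [0.6375, 0.0113, 0.1207]
tcp_rot: [-0.001, 0.169, 0.986, 0.0]
contact_force: [0.1, 0.3, -2.2]
width: 0.431
gripper_force: 25.0
```

Emit:
jog_arm(rows=[[[0.05,1,0,0,0,0,0.32],[0.05,2,0,0,0,0,0.32],[0.05,3,0,0,0,0,0.32],[0.05,3.7,0,0,0,0,0.32],[0.05,3.93,0,0,0,0,0.32]]])

```text
t: 26.0
tcp_pos: [0.6389, 0.131, 0.1206]
tcp_rot: [-0.001, 0.167, 0.986, 0.0]
contact_force: [0.2, 0.2, -1.8]
width: 0.428
gripper_force: 25.0
```

Emit:
jog_arm(rows=[[[0,0,0,0,0,0,0.32],[0,0,0,0,0,0,0.32],[0,0,0,0,0,0,0.32],[0,0,0,0,0,0,0.32],[0,0,0,0,0,0,0.32]]])

```text
t: 26.42
tcp_pos: [0.6403, 0.1259, 0.1223]
tcp_rot: [-0.0, 0.17, 0.985, -0.0]
contact_force: [0.1, -0.0, -1.3]
width: 0.431
gripper_force: 25.0
```

Run:
```python
from h import *
im=get_image("wrist"); save(im,"w5.png"); bases("wrist",["b_s"]); bases("side",["b_s"])
s=bot.state(); print(s["tcp_pos"],s["width"],s["gripper_force"])
```

```text
wrist b_s [0.6401 0.1266] 0.153
side b_s [0.6365 0.1314] 0.018
[0.64029052 0.12643108 0.1223748 ] 0.4281794564037753 25.000009771756595
```

View pics/w5.png

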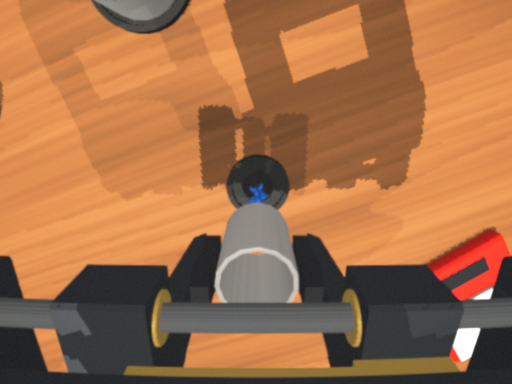

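The base lip is centred at (258,185) and the flask axis at column 257, and the numbers agree to under 1 mm. Lowering.

Emit:
jog_arm(rows=[[[0,0,-0.2,0,0,0,0.32],[0,0,-0.5,0,0,0,0.32],[0,0,-0.8,0,0,0,0.32],[0,0,-1,0,0,0,0.32],[0,0,-1.1,0,0,0,0.32]]])

```text
t: 26.98
tcp_pos: [0.6396, 0.127, 0.0876]
tcp_rot: [-0.001, 0.169, 0.986, -0.0]
contact_force: [-0.3, 0.4, -1.1]
width: 0.433
gripper_force: 25.0
```

Emit:
jog_arm(rows=[[[0,0,-0.2,0,0,0,0.32],[0,0,-0.4,0,0,0,0.32],[0,0,-0.6,0,0,0,0.32],[0,0,-0.8,0,0,0,0.32],[0,0,-1,0,0,0,0.32]]])

```text
t: 27.4
tcp_pos: [0.6402, 0.1271, 0.0587]
tcp_rot: [-0.0, 0.169, 0.986, -0.0]
contact_force: [-0.7, -0.6, -2.4]
width: 0.43
gripper_force: 25.0
```

Emit:
jog_arm(rows=[[[0,0,-0.15,0,0,0,0.32],[0,0,-0.3,0,0,0,0.32],[0,0,-0.45,0,0,0,0.32],[0,0,-0.6,0,0,0,0.32],[0,0,-0.75,0,0,0,0.32]]])

```text
t: 27.82
tcp_pos: [0.6402, 0.127, 0.0365]
tcp_rot: [0.0, 0.169, 0.986, 0.0]
contact_force: [0.3, 0.4, -1.7]
width: 0.431
gripper_force: 25.0
```

Emit:
jog_arm(rows=[[[0,0,-0.05,0,0,0,0.32],[0,0,-0.1,0,0,0,0.32],[0,0,-0.14,0,0,0,0.32],[0,0,-0.18,0,0,0,0.32],[0,0,-0.2,0,0,0,0.32]]])

```text
t: 28.23
tcp_pos: [0.6402, 0.1271, 0.0308]
tcp_rot: [0.0, 0.169, 0.986, 0.0]
contact_force: [0.3, 0.3, -1.8]
width: 0.427
gripper_force: 25.0
```

Emit:
jog_arm(rows=[[[0,0,-0.02,0,0,0,0.32],[0,0,-0.03,0,0,0,0.32],[0,0,-0.04,0,0,0,0.32],[0,0,-0.04,0,0,0,0.32],[0,0,-0.04,0,0,0,0.32]]])

```text
t: 28.65
tcp_pos: [0.6403, 0.127, 0.0301]
tcp_rot: [0.0, 0.169, 0.986, 0.0]
contact_force: [-2.9, -0.1, 4.2]
width: 0.432
gripper_force: 25.0
```

Seated. I'll release, rise, and retreat toward +y, clear of everything, to check.

Emit:
jog_arm(rows=[[[0,0,0.03,0,0,0,0.55],[0,0,0.03,0,0,0,0.7],[0,0,0.03,0,0,0,0.8],[0,0,0.03,0,0,0,0.8],[0,0,0.03,0,0,0,0.8]]])

```text
t: 29.07
tcp_pos: [0.6402, 0.127, 0.0304]
tcp_rot: [-0.0, 0.169, 0.986, -0.0]
contact_force: [0.4, -0.0, -0.8]
width: 0.783
gripper_force: 0.0
```

Emit:
jog_arm(rows=[[[0,0,0.3,0,0,0,0.8],[0,0,1,0,0,0,0.8],[0,0,2,0,0,0,0.8],[0,0,3,0,0,0,0.8],[0,0,4,0,0,0,0.8]]])

```text
t: 29.48
tcp_pos: [0.64, 0.1271, 0.1526]
tcp_rot: [0.0, 0.169, 0.986, 0.0]
contact_force: [0.2, -0.3, 0.2]
width: 0.802
gripper_force: 0.0
```

Emit:
jog_arm(rows=[[[-0.5,0.8,0.6,0,0,0,0.8],[-1.2,1.8,1.2,0,0,0,0.8],[-1.9,2.8,1.8,0,0,0,0.8],[-2.6,3.8,2.4,0,0,0,0.8],[-3.3,4.8,3,0,0,0,0.8]]])

```text
t: 29.9
tcp_pos: [0.5399, 0.2721, 0.2422]
tcp_rot: [0.0, 0.169, 0.986, 0.0]
contact_force: [1.0, 0.9, 0.4]
width: 0.8
gripper_force: 0.0
```

Emit:
jog_arm(rows=[[[-0.7,0.9,0,0,0,0,0.8],[-1.5,1.8,0,0,0,0,0.8],[-2.3,2.7,0,0,0,0,0.8],[-3,3.6,0,0,0,0,0.8],[-3.5,4.2,0,0,0,0,0.8]]])

```text
t: 30.32
tcp_pos: [0.434, 0.399, 0.2415]
tcp_rot: [0.0, 0.168, 0.986, 0.0]
contact_force: [-0.3, 0.1, -0.7]
width: 0.802
gripper_force: 0.0
```

Emit:
jog_arm(rows=[[[0,0,0,0,0,0,0.8],[0,0,0,0,0,0,0.8],[0,0,0,0,0,0,0.8],[0,0,0,0,0,0,0.8],[0,0,0,0,0,0,0.8]]])

```text
t: 30.73
tcp_pos: [0.4371, 0.3961, 0.2406]
tcp_rot: [0.0, 0.17, 0.985, -0.0]
contact_force: [-0.4, -1.2, -0.0]
width: 0.8
gripper_force: 0.0
```

Run:
```python
from h import *
for cam in("side","top"):
    im=get_image(cam); save(im,cam+"9.png"); P=cloud(im)
    for n,c,h,r in(("s",(.640,.127),.061,.01775),("m",(.479,-.095),.076,.02425),("ws",(.452,.098),.066,.03075),("wt",(.531,-.385),.096,.03075)):
        q=near(P,c,r+.008);p=q[(q[:,2]>h-.006)&(q[:,2]<h+.02)]; print(cam,n,circ(p[:,:2],r),np.percentile(p[:,2],[10,50,90]).round(3),len(p))
print(bot.state()["tcp_pos"])
im=cv2.imread("pics/side9.png"); cv2.imwrite("pics/s9c.png",cv2.resize(im[130:384,150:450],None,fx=2.3,fy=2.3))
```

```text
side s [0.63876442 0.12683677] [0.057 0.061 0.064] 71
side m [ 0.47835867 -0.09547675] [0.071 0.076 0.078] 123
side ws [0.45148739 0.09751609] [0.061 0.066 0.069] 134
side wt [ 0.53031009 -0.38428934] [0.091 0.096 0.099] 228
top s [0.63810073 0.12709467] [0.056 0.061 0.065] 33
top m [ 0.47746592 -0.09455562] [0.071 0.074 0.079] 39
top ws [0.45057565 0.09799231] [0.063 0.065 0.07 ] 46
top wt [ 0.52903442 -0.38544779] [0.092 0.095 0.1  ] 59
[0.43682584 0.3963657  0.24053571]
```

View pics/s9c.png

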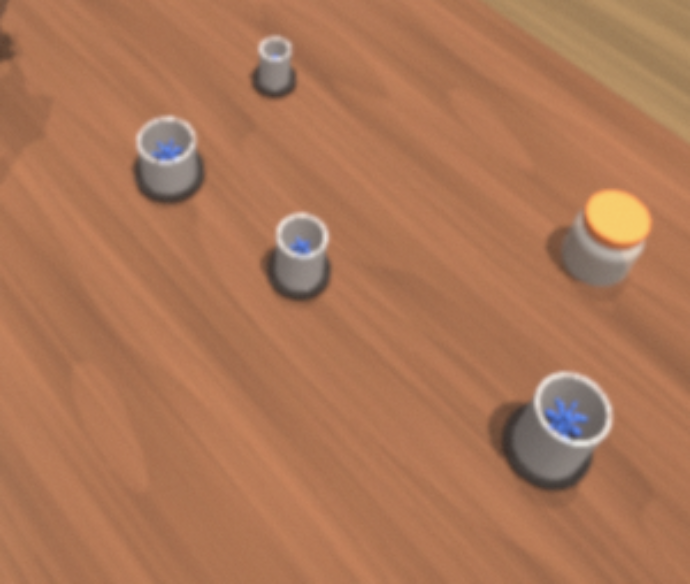

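View pics/top9.png

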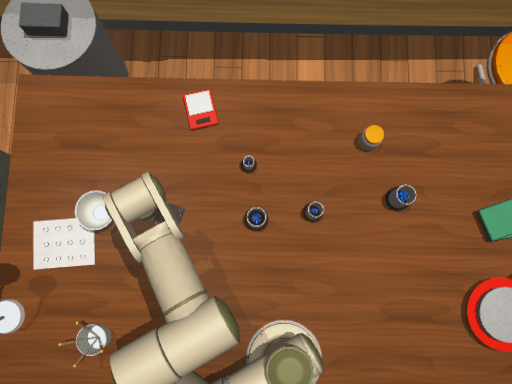

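All four flasks stand upright with their trees inside: (275,65), (168,155), (300,255) and (560,425) in the side crop. Their tops measure 61, 66, 76 and 96 mm, which is fully home. The jar at (372,137) and the bowl at (95,210) in the top view are where they were.

```bash
python3 -c "
from station import bot
print(bot.finish_job())"
```

```text
the job is handed in; nothing more can be done
None
```

All four flasks are seated upright and fully home over their matching trees, with the bowl and jar undisturbed, and I have handed the job in at about 31 s of the 115 s allowed.

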